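Jar between the tip boxes, cover plate across

TASK

Take the squat reagent jar out of the leaning rest and stand it upright on the bench midway between the two pipette-tip boxes, level with the middle of their long sides. Then lay the metal cover plate, handle up, across the tops of both boxes so that it bridges the gap squarely, centred over the jar. Set things down rather than dropping them, do not tip the jar over, and leave the boxes and the other things on the bench where they are.

Things in the scene. Friction and masses are not known exactly. Their poses are not given: they have to be found in the camera images.
- jar: squat round reagent jar, amber with a white cap: 50 mm diameter (cap 47 mm), 70 mm tall, about 0.2 kg. Origin at the centre of its underside, z along its axis towards the cap. It starts in the rest with its axis leaning 35 degrees from vertical.
- rest: fixed grey plastic rest, base 130 x 100 x 8 mm, origin at the centre of the base's underside. It holds the jar leaning 35 deg towards its -x (roughly the robot), jar underside centred at (15, 0, 36) mm. A 36 mm wide back plate supports the jar's lower side to 50 mm up it; cheeks (66 mm over outsides) reach 12 mm up the jar; above that its left and right flanks are free.
- box_left: orange closed pipette-tip box, 110 mm (x) x 66 mm (y), 85 mm tall, flat top, loose, 0.5 kg. Origin at the centre of its underside; this is the one on the robot's left (+y) of the pair, its -y side faces the other box.
- box_right: the second, identical box, to the right (-y) of the first and nearly parallel with it, with a gap of about 97 to 107 mm between their facing sides; the jar belongs in that gap. Origin at the centre of its underside.
- cover: flat aluminium cover plate, 200 mm (x) x 60 mm (y) x 8 mm, lying on the bench, about 0.25 kg. On it, centred, stands a black grip bar 80 mm (x) x 14 mm (y), 30 mm high (top 38 mm above the plate's underside). Origin at the centre of the plate's underside, z up.
- bottle: bystander: tall white plastic bottle with a blue cap, 64 mm diameter, 150 mm tall, origin at the centre of its underside
- mouse: bystander: black computer mouse, 105 x 62 x 26 mm, origin at the centre of its underside
- tray: bystander: empty blue open tray, 150 x 100 x 40 mm, origin at the centre of its underside
Mind the look-alikes: they are no part of the job. Several things look just like the cover: the one meant starts nearest to the robot's base.

How it is judged:
By the outcome, as a careful person would: the job done as asked, in the order asked, and still so for the second after the job is handed in, with the robot touching nothing.
It also fails if it takes over 56 s, if anything falls off the work surface, if the arm or the gripper's body presses on something with over 40 N, if the wrist force passes 120 N, or if a joint passes its speed limit or range.

ROBOT

A 6-joint arm with a two-finger parallel gripper is mounted at the origin on the work surface. World frame = base frame: x ahead of the robot, y to its left, z up, the work surface at z = 0. Lengths are in mm, angles in degrees, forces in N, time in s.
With the tool pointing down it reaches from about 350 to 850 mm from the base axis. Payload 8.1 kg.
Tool frame: the origin (TCP) lies at the very end of the fingers, on their centre line; the grasp point (between the pads) lies 19 mm behind it (r.grip_depth is the distance from the TCP to the grasp point, in mm); y points along the fingers, z is the direction in which the jaws open and shut, and the axes are right-handed (so a half turn about y gives the same grasp; the last joint's range is limited). The gripper opens to 85 mm and grips with 20 to 120 N. Pads are 22 mm wide; open, the fingers measure 114 mm over their backs; the gripper's body (76 mm by 85 mm) begins 54 mm behind the grasp point. The pads swing forward as they close: fully open they stand 13 mm farther back than shut.
Start: joints at [64.664, 7.471, 85.268, -0, 87.261, -4.893], TCP at [209.545, 562.224, 231.292] pointing down, gripper open.
Joint ranges: [-169.43, 169.43], [-51.17, 129.36], [1.28, 143.12], [-76.62, 256.62], [0, 156.53], [-152.29, 152.29]. Speed limits (degrees/s): [136.94, 136.94, 159.86, 180, 180, 180].

INTERFACE

Orientations are given as [roll, pitch, yaw] about the fixed x, y, z axes, in that order (R = Rz(yaw) Ry(pitch) Rx(roll)).
In Python, from bench import readout, eyes, r gives the robot as it stands. The module is installed in compiled form; this text tells all that it offers.
- The arm moves only by the tool move_arm, never from a script. Its argument "motion" is text: rows parted by semicolons, each of 6 numbers parted by spaces: the shift along the world's x, y, z in cm, then the turn, a rotation vector about the world's x, y, z in degrees. A call has 1 to 10 rows; each row is the pose to reach, as a shift and turn from the pose commanded when the call began; what a row does not reach only later rows make up. A row lasts 1/12 s, in which the tool goes at most 41.7 mm and 7.16 degrees, less where a joint would pass 70% of its speed; a pose out of reach is approached as far as the arm can. A call with a gripper value outside its range is refused whole. "fingers" is the finger opening in cm, from 0 to 8.54, set as the call begins (left out, the last holds). The fingers move at their own pace and stop on an object; "squeeze" is the grip in N (left out, the last holds). Time passes only in rows, so rows that repeat a pose let the fingers close. It gives the time, the measured TCP pose, the force and the opening at its end, in the units of the state.
- readout.sense(): the state, without advancing time (a new reading comes with each control period).
- eyes.snapshot(name): name is "scene" or "top" or "wrist"; returns a dict with "image" (400x640x3 uint8, blue, green, red), "fx", "fy", "cx", "cy" (pixels), "world_to_cam" (4x4, takes a point from world to camera coordinates). Camera axes: x right, y down, z forward; pixel columns grow to the right and rows downward; lengths in mm; the calibration is good to about 2 mm. A picture is of the moment at which its call begins. There is no depth.
- r.hand_in(): hands the job in, once; it reports no verdict.
The state is a dict: "time": time; "joint_pos": joint angles; "qd": joint speeds; "joint_efforts": joint torques, N m; "tool_pos": TCP position; "tcp_rot": TCP orientation; "ft_force": force on the tool from outside, world axes, zero at the start; "wrist_torque": the same for the moment, N m; "finger_gap": finger opening in mm.
Only numpy, scipy, OpenCV 4.12 (cv2) and the standard library are available. Lean on these libraries where they do the work, as an engineer would, in place of code of your own. Each camera call takes 0.05 s, during which the arm holds its last target. There are 200 camera calls.

## Working session

There is one attempt and no reset: what is moved stays moved. The work goes in short steps, Python scripts to look and compute and a tool call to move; the robot and the scene stay as the last step left them, time stands still between calls to the robot, and variables do not carry over. Pictures are saved under pics/ and viewed, about 8 in all and at most 12, crops included, and the job is handed in when it is done.

Besides the shell and the picture viewer there is one more tool, called after "Call:" as name(argument=value, ...), one argument or row to a line, values as JSON. move_arm: Moves the arm, as the interface text tells. Its arguments: {"type":"object","properties":{"motion":{"type":"string"},"fingers":{"type":"number"},"squeeze":{"type":"number"}},"required":["motion"]}

```bash
mkdir -p pics; cat > h.py <<'E'
import numpy as np, cv2
from bench import readout, eyes, r
def snap(n,f=None):
    s=eyes.snapshot(n)
    if f: cv2.imwrite('pics/'+f,s['image'])
    return s
def ray(s,u,v,z):
    T=np.array(s['world_to_cam']);R=T[:3,:3];t=T[:3,3]
    c=-R.T@t; d=R.T@np.array([(u-s['cx'])/s['fx'],(v-s['cy'])/s['fy'],1])
    return c+d*(z-c[2])/d[2]
def proj(s,p):
    T=np.array(s['world_to_cam']);q=T[:3,:3]@np.array(p,float)+T[:3,3]
    return np.array([s['fx']*q[0]/q[2]+s['cx'],s['fy']*q[1]/q[2]+s['cy']])
E
python3 - <<'E'
from h import *
a=snap('top','top.png')['image'];s=snap('scene','scene.png')
import pickle
t=eyes.snapshot('top');pickle.dump((t,s),open('c0.pkl','wb'))
print(readout.sense())
for n,q in(('top',t),('scene',s)):
    T=np.array(q['world_to_cam']);print(n,-T[:3,:3].T@T[:3,3],q['fx'],T[2,:3])
E
```

```text
{'time': 0.15, 'joint_pos': array([ 6.46654102e+01,  7.50427078e+00,  8.53161468e+01,  1.14570377e-03,
        8.72608060e+01, -4.89352478e+00]), 'qd': array([ 0.06578508, -0.1515044 , -0.11715469,  0.00599446,  0.01761524,
       -0.03708333]), 'joint_efforts': array([ 1.50408177e-03, -5.70061398e+01, -5.01159954e+01, -2.47994458e-04,
        9.47518798e-03, -1.52136672e-04]), 'tool_pos': array([209.34118518, 561.84374803, 230.48325968]), 'tcp_rot': array([-9.00808299e+01,  8.06886193e-03, -2.04411263e+01]), 'ft_force': array([0.710278  , 0.06672171, 0.19559586]), 'wrist_torque': array([-0.00612549,  0.02166805, -0.01495893]), 'finger_gap': 85.26797024296552}
top [ 405.56142966  -27.90779172 1163.01925981] 388.2851805053787 [ 0.13548478  0.001939   -0.99077753]
scene [1385.39493597 -805.70815838 1062.60495518] 434.2448319316496 [-0.56099635  0.51542073 -0.64778435]
```

View pics/top.png

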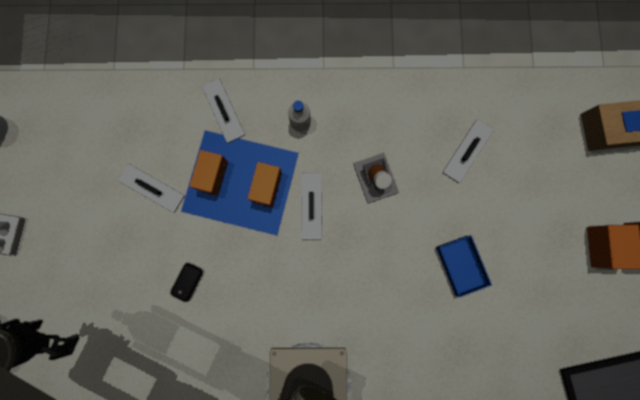

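View pics/scene.png

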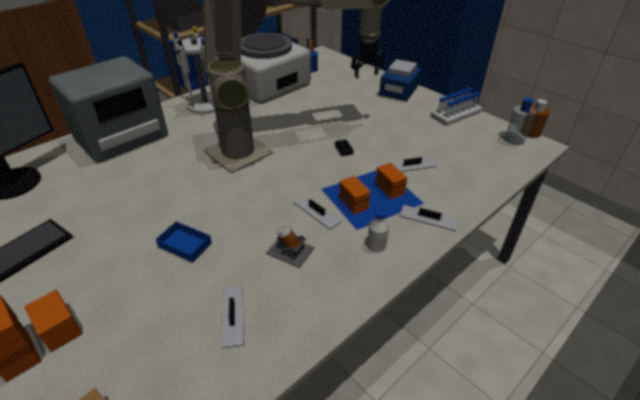

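Top view: robot base at about (308,375). The orange boxes are at (208,172) and (264,184) on a blue mat, the rest with the jar at (376,178), and the cover candidate nearest the base at (311,207). The other plates are at (150,188), (223,110) and (467,150). The scene view agrees.

```bash
python3 - <<'E'
from h import *
import pickle
t,s=pickle.load(open('c0.pkl','rb'))
im=t['image'];hsv=cv2.cvtColor(im,cv2.COLOR_BGR2HSV)
def comps(m,z,lo,hi,nm):
    for c in cv2.findContours(m,cv2.RETR_EXTERNAL,cv2.CHAIN_APPROX_NONE)[0]:
        if lo<cv2.contourArea(c)<hi:
            P=np.array([ray(t,*p[0],z)[:2] for p in c],np.float32)
            (cx,cy),(w,h),a=cv2.minAreaRect(P); (u,v),_,_=cv2.minAreaRect(c)
            print(nm,np.round([u,v]),'c',np.round([cx,cy],1),np.round([w,h],1),round(a,1),'dist',round(np.hypot(cx,cy)))
for x,y in((205,165),(222,172),(264,180),(311,190),(312,225),(376,165),(365,190),(383,180),(376,170),(299,120),(470,170),(330,250)): print((x,y),hsv[y,x])
black=cv2.inRange(hsv,(0,0,0),(180,255,45)); black[300:]=0;black[:80]=0
comps(black,38,30,600,'black')
o=cv2.inRange(hsv,(3,130,120),(22,255,255));comps(o,85,100,2500,'orange')
cv2.imwrite('pics/crop.png',cv2.resize(im[80:300,170:430],None,fx=3,fy=2.7,interpolation=cv2.INTER_CUBIC))
E
```

```text
(205, 165) [ 15 183 124]
(222, 172) [ 11 225  34]
(264, 180) [ 16 177 124]
(311, 190) [ 75   4 122]
(312, 225) [ 60   2 130]
(376, 165) [ 12 182  59]
(365, 190) [15  6 89]
(383, 180) [ 26  14 127]
(376, 170) [ 14 211  58]
(299, 120) [30 12 85]
(470, 170) [ 27  20 126]
(330, 250) [ 27  22 125]
black [446. 271.] c [ 321.6 -394.6] [143.   8.] 19.6 dist 509
black [478. 264.] c [ 338.5 -486.8] [ 59.2 148.8] 86.6 dist 593
black [ 17. 236.] c [428.1 835.7] [ 12.7 100. ] 80.5 dist 939
black [311. 206.] c [510.9 -11.2] [ 5.8 72.9] 89.7 dist 511
black [148. 187.] c [568.3 466.3] [83.8 12.4] 60.0 dist 735
black [273. 192.] c [551.1 100.6] [ 53.2 120. ] 47.4 dist 560
black [371. 182.] c [ 578.5 -187. ] [90.1 34.6] 31.5 dist 608
black [218. 178.] c [594.2 259.9] [ 46.7 118.4] 59.0 dist 649
black [470. 149.] c [ 674.4 -482.8] [12.7 83. ] 55.6 dist 829
black [300. 127.] c [747.4  20.1] [26.3 48.5] 5.0 dist 748
black [  3. 130.] c [746. 910.] [65.5 17.9] 5.9 dist 1177
black [221. 108.] c [807.2 257.5] [83.2 10.9] 24.9 dist 847
orange [263. 183.] c [571.9 122.3] [ 57.9 100.9] 75.5 dist 585
orange [205. 170.] c [608.2 286.6] [ 57.5 101.2] 75.0 dist 672
```

View pics/crop.png

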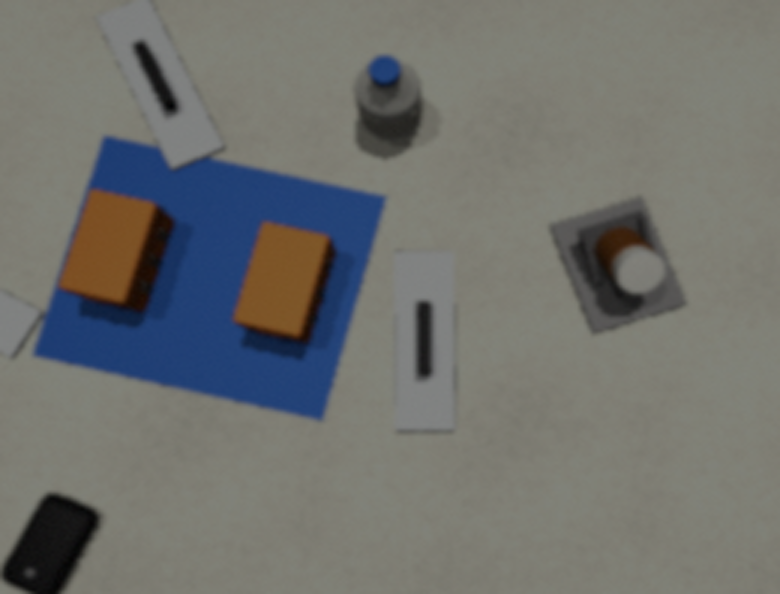

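Both measured in world coordinates: boxes at about (608,287) and (572,122), yaw about -15°. The cover bar is at (511,-11), yaw about 0. The rest is near (580,-190), yaw about +19°. I'll move over the boxes for a closer look.

Call:
move_arm(
  motion="16 -18 8 0 0 -35;32 -36 12 0 0 -84;32 -36 12 0 0 -84;32 -36 12 0 0 -84;32 -36 12 0 0 -84;32 -36 12 0 0 -84;32 -36 12 0 0 -84;32 -36 12 0 0 -84;32 -36 12 0 0 -84;32 -36 12 0 0 -84",
)

```text
time: 0.98
tool_pos: [478.8, 258.4, 332.9]
tcp_rot: [-90.0, 0.0, -92.4]
ft_force: [0.8, 1.2, 0.4]
finger_gap: 85.3
```

Call:
move_arm(
  motion="0 0 0 0 0 0;0 0 0 0 0 0;0 0 0 0 0 0;0 0 0 0 0 0",
)

```text
time: 1.32
tool_pos: [477.1, 261.1, 331.8]
tcp_rot: [-90.1, -0.0, -91.9]
ft_force: [0.3, -0.1, 0.4]
finger_gap: 85.3
```

```bash
python3 - <<'E'
from h import *
import pickle
s=snap('wrist','w1.png');pickle.dump(s,open('w1.pkl','wb'))
T=np.array(s['world_to_cam']);print(-T[:3,:3].T@T[:3,3],s['fx'],T[2,:3]);print({k:np.round(v,2) for k,v in readout.sense().items()})
E
```

```text
[480.18230267 328.20321891 473.16363176] 341.67274514555396 [-0.00994456 -0.26560967 -0.96402936]
{'time': np.float64(1.37), 'joint_pos': array([ 2.330e+01, -2.320e+00,  8.496e+01,  2.000e-02,  9.742e+01,
        2.521e+01]), 'qd': array([ 0.26, -0.08, -0.04, -0.15, -0.01, -0.03]), 'joint_efforts': array([-7.400e-01, -4.859e+01, -5.088e+01, -5.000e-02, -0.000e+00,
       -1.000e-02]), 'tool_pos': array([476.98, 261.25, 331.89]), 'tcp_rot': array([-9.006e+01, -1.000e-02, -9.191e+01]), 'ft_force': array([-0.03,  0.32, -0.71]), 'wrist_torque': array([-0.02, -0.02, -0.  ]), 'finger_gap': np.float64(85.6)}
```

View pics/w1.png

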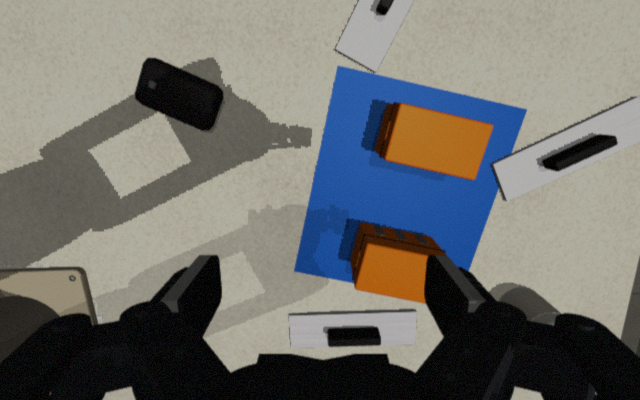

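The wrist view shows the left box top at about (440,140) and the right one partly hidden by a finger at (400,270). I'll shift so both are clear and measure.

Call:
move_arm(
  motion="3.5 -2.5 0 0 0 0;7 -5 0 0 0 0;7 -5 0 0 0 0;7 -5 0 0 0 0;7 -5 0 0 0 0",
)

```text
time: 1.78
tool_pos: [547.2, 211.2, 331.9]
tcp_rot: [-90.1, 0.0, -92.0]
ft_force: [-0.1, 1.0, -0.2]
finger_gap: 85.3
```

```bash
cat >> h.py <<'E'
def rects(s,lo,hi,z,amin,amax):
    hsv=cv2.cvtColor(s['image'],cv2.COLOR_BGR2HSV)
    m=cv2.morphologyEx(cv2.inRange(hsv,lo,hi),cv2.MORPH_OPEN,np.ones((3,3)))
    out=[]
    for c in cv2.findContours(m,cv2.RETR_EXTERNAL,cv2.CHAIN_APPROX_NONE)[0]:
        if amin<cv2.contourArea(c)<amax:
            P=np.array([ray(s,*p[0],z)[:2] for p in c],np.float32)
            out.append((cv2.minAreaRect(P),cv2.minAreaRect(c)))
            (cx,cy),(w,h),a=out[-1][0];print('c',np.round([cx,cy],1),'wh',np.round([w,h],1),'a',round(a,1),'pix',np.round(out[-1][1][0]))
    return out
E
python3 - <<'E'
from h import *
import pickle
s=snap('wrist','w2.png');pickle.dump(s,open('w2.pkl','wb'))
hsv=cv2.cvtColor(s['image'],cv2.COLOR_BGR2HSV)
rects(s,(5,150,170),(25,255,255),85,1500,20000)
print('mat');rects(s,(100,150,40),(125,255,255),0,5000,90000)
print(readout.sense()['tool_pos'])
for p in((608,287),(572,122)): q=proj(s,(*p,85)).astype(int);print(q,hsv[q[1],q[0]])
E
```

```text
c [574.  122.6] wh [ 61.3 103.5] a 75.7 pix [347. 240.]
c [609.  286.3] wh [ 61.4 105.5] a 75.4 pix [377.  98.]
mat
c [589.8 204.2] wh [297.6 258.4] a 75.9 pix [355. 154.]
[547.03174467 211.515172   332.34807962]
[375  97] [ 17 208 173]
[345 240] [ 13 229 169]
```

View pics/w2.png

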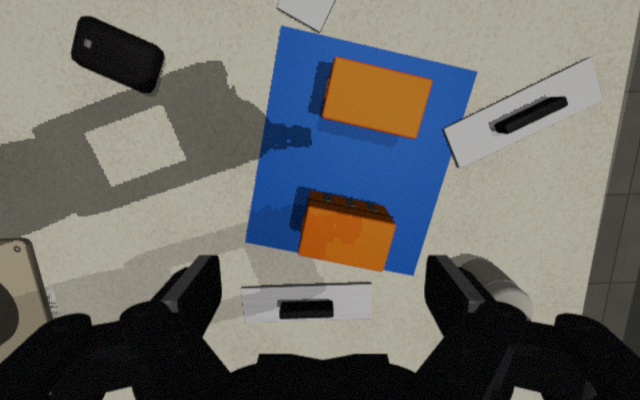

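Box tops: left (609.0,286.3), right (574.0,122.6), yaw about -14.5°, so the gap midpoint is about (591.5,204.5). They sit at (377,98) and (347,240) in the picture. Now I'll look at the jar from near.

Call:
move_arm(
  motion="-1 -10 0 0 0 -17;-2 -21 0 0 0 -35;-2 -32 0 0 0 -52;-2 -42 0 0 0 -69;-2 -42 0 0 0 -69;-2 -42 0 0 0 -69;-2 -42 0 0 0 -69;-2 -42 0 0 0 -69;-2 -42 0 0 0 -69;-2 -42 0 0 0 -69",
)

```text
time: 2.67
tool_pos: [527.8, -205.9, 333.3]
tcp_rot: [-90.0, 0.1, -161.3]
ft_force: [0.2, -0.0, 1.0]
finger_gap: 85.5
```

Call:
move_arm(
  motion="0 0 0 0 0 0;0 0 0 0 0 0;0 0 0 0 0 0;0 0 0 0 0 0",
)

```text
time: 3.0
tool_pos: [528.4, -203.9, 332.9]
tcp_rot: [-90.0, 0.0, -160.9]
ft_force: [0.2, 1.5, -0.0]
finger_gap: 85.4
```

```bash
python3 - <<'E'
from h import *
import pickle
s=snap('wrist','w3.png');pickle.dump(s,open('w3.pkl','wb'))
print(readout.sense()['tool_pos'],readout.sense()['tcp_rot'])
E
```

```text
[ 528.47144128 -203.83659734  332.90945181] [-8.99969913e+01  3.56523626e-02 -1.60878530e+02]
```

View pics/w3.png

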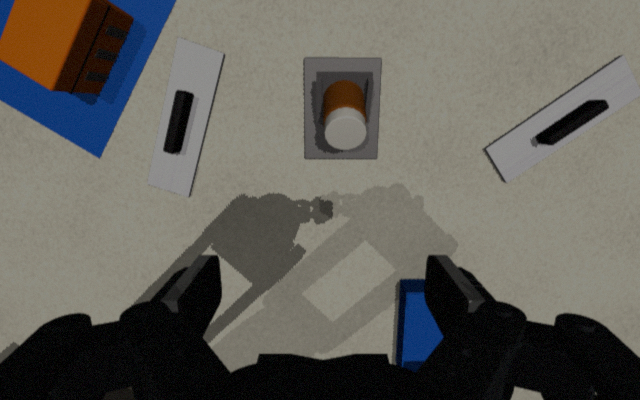

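The rest shows as a square-on grey rectangle with corners near (305,58) and (380,158), and the cap is at (346,129). Computing poses.

```bash
python3 - <<'E'
from h import *
import pickle
s=pickle.load(open('w3.pkl','rb'));im=s['image']
sub=np.zeros_like(im);sub[40:180,285:400]=im[40:180,285:400]
hsv=cv2.cvtColor(sub,cv2.COLOR_BGR2HSV);print(hsv[70,340],hsv[50,340],hsv[129,346],hsv[150,315])
m=np.zeros(sub.shape[:2],np.uint8);m[40:180,285:400]=255;
m&=cv2.inRange(hsv,(0,0,0),(180,255,130))
c=max(cv2.findContours(m,cv2.RETR_EXTERNAL,cv2.CHAIN_APPROX_NONE)[0],key=cv2.contourArea)
P=np.array([ray(s,*p[0],8)[:2] for p in c],np.float32);R=cv2.minAreaRect(P);print('rest',R)
w=cv2.inRange(hsv,(0,0,140),(180,60,255));w[:100]=0;w[155:]=0;w[:,:318]=0;w[:,372:]=0
c=max(cv2.findContours(w,cv2.RETR_EXTERNAL,cv2.CHAIN_APPROX_NONE)[0],key=cv2.contourArea)
print('cap',cv2.fitEllipse(c))
yaw=np.radians(19.1);Rz=np.array([[np.cos(yaw),-np.sin(yaw)],[np.sin(yaw),np.cos(yaw)]])
o=np.array(R[0])
for nm,l in(('captop',(-25.2,0,93.3)),('und',(15,0,36))):
    p=o+Rz@np.array(l[:2]);print(nm,p,proj(s,(*p,l[2])))
# cap mid (side+top blob) 
print('pix->z93',ray(s,*cv2.fitEllipse(c)[0],93.3))
cv=s
# cover seen
rects(s,(0,0,0),(180,255,40),38,300,3000)
t,sc=pickle.load(open('c0.pkl','rb'))
h2=cv2.cvtColor(t['image'],cv2.COLOR_BGR2HSV)
w2=cv2.inRange(h2,(0,0,105),(180,60,255));w2[:160]=0;w2[195:]=0;w2[:,:373]=0;w2[:,393:]=0
c=max(cv2.findContours(w2,cv2.RETR_EXTERNAL,cv2.CHAIN_APPROX_NONE)[0],key=cv2.contourArea);e=cv2.fitEllipse(c);print('top cap',e,ray(t,*e[0],90))
E
```

```text
[10 15 99] [ 22  27 140] [ 25  22 129] [12 14 91]
rest ((599.0459594726562, -205.9251708984375), (130.75851440429688, 102.55755615234375), 19.137432098388672)
cap ((345.8385925292969, 119.17597961425781), (6.435482501983643, 16.568601608276367), 86.7468490600586)
captop [ 575.23324689 -214.17106195] [345.23626224 133.5924639 ]
und [ 613.22019316 -201.01690241] [342.84933764  96.89658965]
pix->z93 [ 589.87223494 -209.4969264    93.3       ]
c [ 678.3 -479. ] wh [22.1 89.2] a 55.5 pix [571. 121.]
c [517.  -17.6] wh [78.8 20.7] a 0.1 pix [178. 122.]
c [562.2  90.5] wh [ 40.4 113.9] a 75.2 pix [98. 53.]
top cap ((383.25146484375, 179.62557983398438), (14.8145112991333, 15.36556625366211), 11.656713485717773) [ 577.22395409 -214.35771542   90.        ]
```

Call:
move_arm(
  motion="1 -0.5 -4 2.3 -6.6 0;2 -1.3 -8 4.6 -13.2 0;2.4 -1.8 -12 6.9 -19.8 0;2.4 -1.8 -16 9.2 -26.5 0;2.4 -1.8 -20.5 11.5 -33.1 0;2.4 -1.8 -20.5 11.5 -33.1 0;2.4 -1.8 -20.5 11.5 -33.1 0;2.4 -1.8 -20.5 11.5 -33.1 0;2.4 -1.8 -20.5 11.5 -33.1 0",
)

```text
time: 3.8
tool_pos: [554.4, -224.6, 131.2]
tcp_rot: [-89.8, 35.1, -160.8]
ft_force: [0.7, -0.8, 0.7]
finger_gap: 85.8
```

```bash
python3 - <<'E'
from h import *
from scipy.spatial.transform import Rotation as Ro
s=snap('wrist','w4.png');st=readout.sense()
R=Ro.from_euler('xyz',st['tcp_rot'],degrees=True).as_matrix();p=st['tool_pos']
a=np.array([-.542,-.1878,.8192]);U=np.array([613.2,-201,36])
print(p,st['tcp_rot'],'approach',R[:,1],'jaw',R[:,2],st['joint_pos'].round(1))
d=U-p;print('U in tool: lateral x',d@R[:,0],'fwd',d@R[:,1],'jaw',d@R[:,2])
print('captop pix',proj(s,U+70*a),'shift to 22:',(U+22*a-p).round(1))
E
```

```text
[ 554.83036511 -224.8361713   131.7801356 ] [ -89.7470598    35.16971135 -160.76213542] approach [ 0.54528501  0.18561676 -0.81744154] jaw [ 0.32708664 -0.94498747  0.00360873] [-45.8  -5.7 116.7  37.6  58.5   7.8]
U in tool: lateral x 3.6994905990555034 fwd 114.54714165911992 jaw -3.7786005470394164
captop pix [316.79058381 233.40431629] shift to 22: [ 46.4  19.7 -77.8]
```

View pics/w4.png

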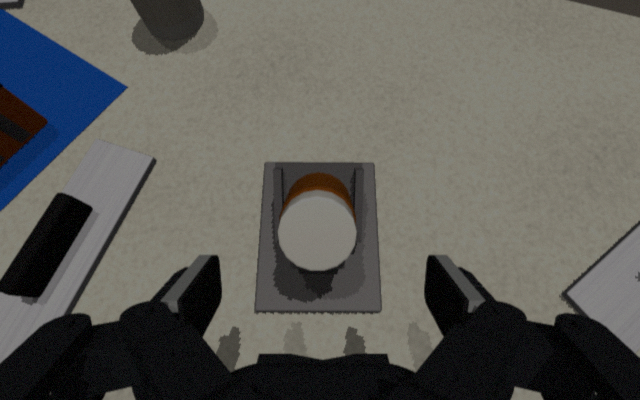

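The cap is at (317,231), within 3 px of the prediction, so the estimate holds. Approaching along the axis.

Call:
move_arm(
  motion="1 0.8 -1.8 0 0 0;2 1.2 -3.4 0 0 0;2.3 1.3 -3.9 0 0 0;2.3 1.3 -3.9 0 0 0;2.3 1.3 -3.9 0 0 0",
)

```text
time: 4.27
tool_pos: [576.3, -211.0, 90.3]
tcp_rot: [-90.0, 35.1, -160.9]
ft_force: [0.7, 0.2, 0.1]
finger_gap: 85.2
```

```bash
cat > j.py <<'E'
from h import *
from scipy.spatial.transform import Rotation as Ro
st=readout.sense()
R=Ro.from_euler('xyz',st['tcp_rot'],degrees=True).as_matrix();p=st['tool_pos']
a=np.array([-.542,-.1878,.8192]);U=np.array([613.2,-201,36])
d=U-p;print(p,'U in tool: lateral x',d@R[:,0],'fwd',d@R[:,1],'jaw',d@R[:,2],R[:,1])
print('shift to 22:',(U+22*a-p).round(1),st['ft_force'],st['finger_gap'])
E
python3 j.py
```

```text
[ 576.26897997 -210.96015781   90.26620564] U in tool: lateral x -0.03053679747028584 fwd 66.33804479583482 jaw 2.681219704186837 [ 0.54314512  0.18821786 -0.81827099]
shift to 22: [ 25.    5.8 -36.2] [0.65544191 0.23861909 0.08687566] 85.22014113720304
```

Call:
move_arm(
  motion="0.6 0 -0.9 0 0 0;1.2 0.2 -1.8 0 0 0;1.9 0.4 -2.7 0 0 0;2.5 0.6 -3.6 0 0 0;2.5 0.6 -3.6 0 0 0;2.5 0.6 -3.6 0 0 0",
)

```text
time: 4.77
tool_pos: [600.5, -205.2, 53.6]
tcp_rot: [-90.1, 35.1, -161.1]
ft_force: [-0.2, -0.0, 0.2]
finger_gap: 85.2
```

```bash
python3 j.py
```

```text
[ 600.47740958 -205.18220022   53.61337279] U in tool: lateral x -0.8408019236626123 fwd 22.109553275096083 jaw 0.21613148866600554 [ 0.54281059  0.18829668 -0.81847481]
shift to 22: [0.8 0.1 0.4] [-0.18021241 -0.04185805  0.24280372] 85.17093018537155
```

Call:
move_arm(
  motion="0 0 0 0 0 0;0 0 0 0 0 0;0 0 0 0 0 0;0 0 0 0 0 0;0 0 0 0 0 0;0 0 0 0 0 0",
  fingers=4.4,
  squeeze=40,
)

```text
time: 5.27
tool_pos: [600.2, -205.5, 53.8]
tcp_rot: [-90.1, 35.1, -161.1]
ft_force: [-8.9, -0.1, 9.6]
finger_gap: 48.9
```

Call:
move_arm(
  motion="0 0 0 0 0 0;-0.3 -0.1 0.5 0 0 0;-0.8 -0.3 1.2 0 0 0;-1.6 -0.6 2.5 0 0 0;-2.4 -0.8 3.7 0 0 0;-3.3 -1.1 4.9 0 0 0;-3.3 -1.1 7 0 0 0;-3.3 -1.1 9 0 0 0;-3.3 -1.1 9 0 0 0",
)

```text
time: 6.02
tool_pos: [568.5, -217.8, 147.6]
tcp_rot: [-89.7, 35.2, -160.9]
ft_force: [0.6, -0.8, -0.3]
finger_gap: 49.0
```

```bash
python3 - <<'E'
from h import *
s=snap('wrist','w5.png');st=readout.sense();print({k:np.round(v,2) for k,v in st.items()})
E
```

```text
{'time': np.float64(6.07), 'joint_pos': array([-43.96,  -5.96, 115.32,  36.81,  58.67,  10.74]), 'qd': array([ 0.31,  2.41,  2.42,  0.09, -1.26, -1.27]), 'joint_efforts': array([  0.1 , -44.28, -49.26,   3.77,  -0.32,   0.44]), 'tool_pos': array([ 567.99, -217.25,  145.41]), 'tcp_rot': array([ -89.83,   35.16, -160.95]), 'ft_force': array([ 0.04, -0.61, -2.61]), 'wrist_torque': array([-0.21,  0.43, -0.01]), 'finger_gap': np.float64(48.73)}
```

View pics/w5.png

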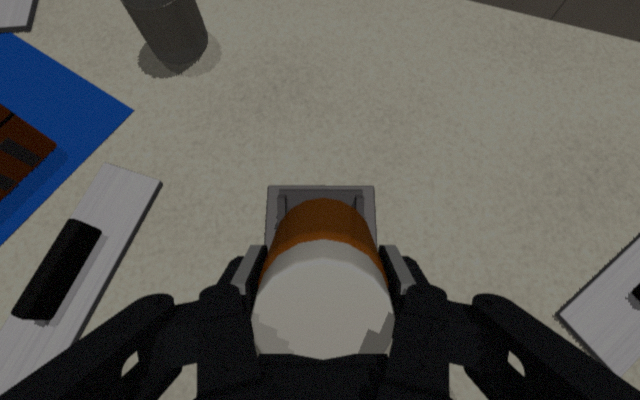

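The jar is gripped cleanly and out of the rest (about 2.6 N of load). It's centred between the pads at (322,290). Carrying it to the gap and turning it upright.

Call:
move_arm(
  motion="0 3 1.5 -2.3 6.6 0;0.3 6 3 -4.6 13.2 0;0.6 9 4.5 -6.9 19.8 0;0.8 12 6 -9.2 26.5 0;1 15 7.5 -11.5 33.2 0;1 18 7.5 -11.5 33.2 0;1 18 7.5 -11.5 33.2 0;1 18 7.5 -11.5 33.2 0;1 18 7.5 -11.5 33.2 0",
)

```text
time: 6.82
tool_pos: [576.2, -35.6, 215.3]
tcp_rot: [-90.1, -0.2, -161.0]
ft_force: [-0.4, -0.7, -2.4]
finger_gap: 48.9
```

Call:
move_arm(
  motion="0.3 3 0 0 0 7;0.6 6 0 0 0 14;0.8 9 0 0 0 21;1 12 0 0 0 28;1.2 15 0 0 0 35;1.3 18 0 0 0 42;1.3 21 0 0 0 49;1.3 24 0 0 0 56.4;1.3 24 0 0 0 56.4;1.3 24 0 0 0 56.4",
)

```text
time: 7.65
tool_pos: [589.6, 203.6, 216.2]
tcp_rot: [-90.1, -0.1, -104.7]
ft_force: [0.1, -0.5, -1.7]
finger_gap: 48.9
```

Call:
move_arm(
  motion="0 0 0 0 0 0;0 0 0 0 0 0;0 0 0 0 0 0",
)

```text
time: 7.9
tool_pos: [590.3, 202.3, 217.3]
tcp_rot: [-90.0, -0.1, -104.9]
ft_force: [0.4, 0.2, -2.0]
finger_gap: 48.7
```

```bash
cat > pl.py <<'E'
from h import *
from scipy.spatial.transform import Rotation as Ro
st=readout.sense();p=st['tool_pos']
R=Ro.from_euler('xyz',st['tcp_rot'],degrees=True).as_matrix()
print(p.round(1),'to target',(np.array([591.5,204.5])-p[:2]).round(1),'appr',R[:,1].round(4),'jawang',np.degrees(np.arctan2(R[1,2],R[0,2])).round(2),'F',st['ft_force'].round(1),st['finger_gap'],st['time'])
a=R[:,1];print('tilt fix rotvec',np.degrees(np.cross(a,[0,0,-1])).round(2))
E
python3 pl.py
```

```text
[590.3 202.3 217.3] to target [1.2 2.2] appr [-0.0012 -0.0017 -1.    ] jawang -14.85 F [ 0.4  0.2 -2. ] 48.662535394329 7.9
tilt fix rotvec [ 0.1  -0.07  0.  ]
```

Call:
move_arm(
  motion="0.1 0.15 -3 0 0 0;0.1 0.15 -6 0 0 0;0.1 0.15 -9 0 0 0;0.1 0.15 -12 0 0 0;0.1 0.15 -14.5 0 0 0;0.1 0.15 -16 0 0 0;0.1 0.15 -17 0 0 0;0.1 0.15 -17.5 0 0 0;0.1 0.15 -17.5 0 0 0;0.1 0.15 -17.5 0 0 0",
)

```text
time: 8.73
tool_pos: [592.0, 205.5, 43.7]
tcp_rot: [-89.9, -0.0, -104.7]
ft_force: [-0.5, 0.3, -2.0]
finger_gap: 49.0
```

```bash
python3 pl.py; python3 - <<'E'
from h import *
snap('wrist','w6.png')
E
```

```text
[592.  205.5  43.7] to target [-0.5 -1. ] appr [ 6.e-04 -1.e-03 -1.e+00] jawang -14.71 F [-0.5  0.3 -2. ] 48.97372271240425 8.7333
tilt fix rotvec [0.06 0.04 0.  ]
```

View pics/w6.png

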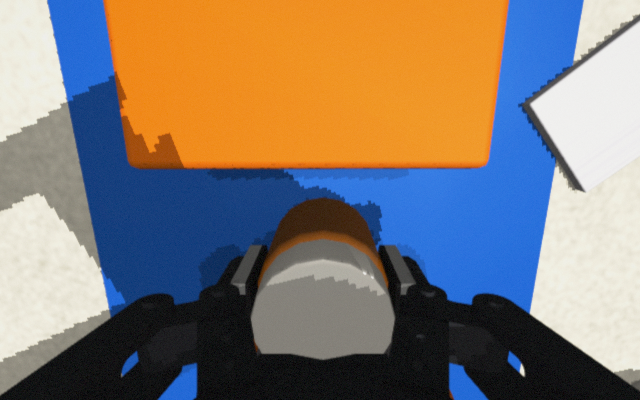

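The left box's near edge runs (130,166) to (490,166). The jar is on the expected line, 12 px (3.7 mm) off this box's middle, which matches the boxes' own 7 mm stagger. Lowering gently.

Call:
move_arm(
  motion="0 -0.1 -0.6 0 0 0;-0.1 -0.2 -1.2 0 0 0;-0.1 -0.2 -1.6 0 0 0;-0.1 -0.2 -1.8 0 0 0;-0.1 -0.2 -1.9 0 0 0;-0.1 -0.2 -1.9 0 0 0;-0.1 -0.2 -1.9 0 0 0",
)

```text
time: 9.37
tool_pos: [590.1, 203.7, 23.5]
tcp_rot: [-90.0, -0.1, -104.7]
ft_force: [0.2, 0.7, -2.8]
finger_gap: 48.7
```

```bash
python3 pl.py
```

```text
[590.1 203.7  23.5] to target [1.4 0.8] appr [-0.001  -0.0015 -1.    ] jawang -14.67 F [ 0.2  0.7 -2.8] 48.71738099080676 9.3667
tilt fix rotvec [ 0.09 -0.05  0.  ]
```

Call:
move_arm(
  motion="0.1 0 -0.1 0 0 0;0.1 0 -0.2 0 0 0;0.1 0 -0.2 0 0 0",
)

```text
time: 9.62
tool_pos: [591.7, 203.8, 22.1]
tcp_rot: [-90.0, -0.1, -104.7]
ft_force: [-0.3, -0.1, -0.2]
finger_gap: 49.1
```

```bash
python3 pl.py
```

```text
[591.7 203.8  22.1] to target [-0.2  0.7] appr [ 0.     -0.0013 -1.    ] jawang -14.67 F [-0.3 -0.1 -0.2] 49.10275181055988 9.6167
tilt fix rotvec [0.07 0.   0.  ]
```

Weight has come off, so the jar is on the bench. Release and retreat.

Call:
move_arm(
  motion="0 0 -0.05 0 0 0;0 0 -0.05 0 0 0;0 0 -0.05 0 0 0;0 0 -0.05 0 0 0;0 0 -0.05 0 0 0",
  fingers=7.5,
)

```text
time: 10.03
tool_pos: [591.1, 203.7, 21.1]
tcp_rot: [-90.0, -0.1, -104.7]
ft_force: [-0.1, -0.2, 0.2]
finger_gap: 75.0
```

Call:
move_arm(
  motion="0 0 2 0 0 0;0 0 4 0 0 0;0 0 8 0 0 0;0 0 12 0 0 0;0 -3 16 0 0 0;0 -6 20 0 0 0;0 -8 24 0 0 0;0 -10 28 0 0 0;0 -10 28 0 0 0;0 -10 28 0 0 0",
)

```text
time: 10.87
tool_pos: [593.7, 101.5, 308.6]
tcp_rot: [-89.4, 0.1, -104.8]
ft_force: [0.7, 0.7, 0.2]
finger_gap: 74.9
```

```bash
python3 - <<'E'
from h import *
import pickle
s=snap('wrist','w7.png');pickle.dump(s,open('w7.pkl','wb'))
rects(s,(5,150,150),(25,255,255),85,1500,30000)
print(readout.sense()['tool_pos'])
hsv=cv2.cvtColor(s['image'],cv2.COLOR_BGR2HSV)
for z in(70,):
    q=proj(s,(591.5,204.5,z));print('exp cap pix',q,hsv[int(q[1]),int(q[0])])
m=cv2.inRange(hsv,(0,0,100),(180,70,255));k=np.zeros_like(m);cv2.circle(k,tuple(q.astype(int)),45,255,-1);m&=k
c=max(cv2.findContours(m,cv2.RETR_EXTERNAL,cv2.CHAIN_APPROX_NONE)[0],key=cv2.contourArea);e=cv2.minEnclosingCircle(c);print(e,'cap at',ray(s,*e[0],70))
E
```

```text
c [577.1 121.7] wh [62.2 99.8] a 75.2 pix [300. 158.]
c [603.6 263.3] wh [ 15.5 106.6] a 75.4 pix [286.   9.]
[592.80422099 102.61578378 305.19918626]
exp cap pix [292.58739943  76.82570076] [ 30   3 164]
((293.38983154296875, 77.24293518066406), 23.438486099243164) cap at [592.19789131 203.89061388  70.        ]
```

View pics/w7.png

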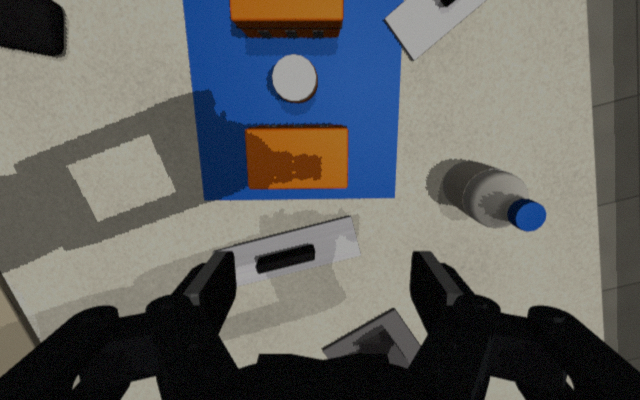

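The jar stands upright at (592.2,203.9), cap at (293,77), between both boxes. Next the cover: go above it and turn the jaws across its bar.

Call:
move_arm(
  motion="-4 -3 0 0 0 -14;-8 -6 -2 0 0 -28;-11 -9 -4 0 0 -42;-13 -11.7 -6 0 0 -56;-13 -11.7 -6 0 0 -75.3;-13 -11.7 -6 0 0 -75.3;-13 -11.7 -6 0 0 -75.3;-13 -11.7 -6 0 0 -75.3;-13 -11.7 -6 0 0 -75.3;-13 -11.7 -6 0 0 -75.3",
)

```text
time: 11.75
tool_pos: [460.3, -12.8, 239.2]
tcp_rot: [-90.1, -0.2, -176.6]
ft_force: [0.1, 0.2, 0.0]
finger_gap: 75.1
```

Call:
move_arm(
  motion="0 0 0 0 0 -6;0 0 0 0 0 -6;0 0 0 0 0 -6;0 0 0 0 0 -6;0 0 0 0 0 -6",
  fingers=4.5,
)

```text
time: 12.17
tool_pos: [460.9, -13.1, 240.5]
tcp_rot: [-90.0, -0.1, 177.9]
ft_force: [-0.4, 1.0, 0.7]
finger_gap: 44.9
```

```bash
python3 pl.py; python3 - <<'E'
from h import *
import pickle
s=snap('wrist','w8.png');pickle.dump(s,open('w8.pkl','wb'))
rects(s,(0,0,0),(180,255,45),38,300,6000)
hsv=cv2.cvtColor(s['image'],cv2.COLOR_BGR2HSV)
q=proj(s,(514,-14,38)).astype(int);print('bar',q);print(hsv[q[1],::20][:,2]);print(hsv[::20,q[0]][:,2])
E
```

```text
[460.9 -13.1 240.5] to target [130.6 217.6] appr [-2.4e-03  7.0e-04 -1.0e+00] jawang -92.13 F [-0.4  1.   0.7] 44.87813373051179 12.1667
tilt fix rotvec [-0.04 -0.14 -0.  ]
c [311.3 325.2] wh [ 61.5 107.5] a 64.3 pix [ 33. 313.]
c [515.3 -11.5] wh [77.4 12.6] a 0.3 pix [319. 121.]
c [569.9 251.3] wh [33.7 18.3] a 77.8 pix [39. 73.]
c [ 563.9 -193.8] wh [40.7 20.4] a 54.3 pix [511.  61.]
c [587.8 189.5] wh [19.6 46.9] a 74.7 pix [102.  49.]
c [563.9  88.4] wh [ 18.  111.5] a 75.9 pix [212.  69.]
c [ 595.4 -164.9] wh [20.5 41.9] a 89.9 pix [486.  25.]
c [599.  265.9] wh [ 41.2 103.4] a 52.8 pix [30. 49.]
bar [321 123]
[135 135 136 135 139 138 138  95 158 164  48 119 147 160 160 161  35 161
 161 160 161 163 160 161 162 162 160 163 158 161 160 159]
[155 161 161 158  37  35  28  25  24 163 162  89  88  93  95  92  86  94
  25   5]
```

View pics/w8.png

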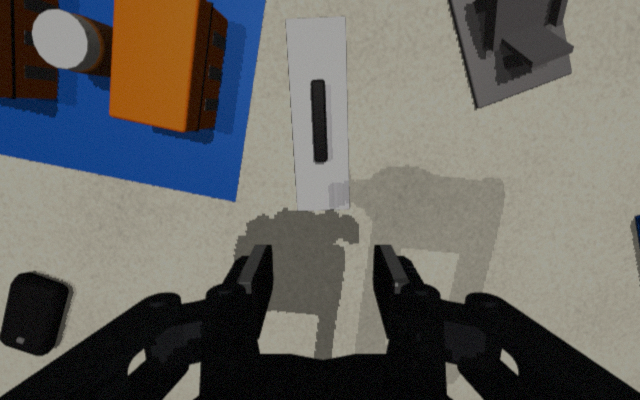

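The cover bar is at (319,121), i.e. (515,-11.5), yaw 0.3°. Descending on it.

Call:
move_arm(
  motion="2 0.15 -3 0 0 2.4;4 0.15 -6 0 0 2.4;5.4 0.15 -9 0 0 2.4;5.4 0.15 -12 0 0 2.4;5.4 0.15 -15 0 0 2.4;5.4 0.15 -17 0 0 2.4;5.4 0.15 -18 0 0 2.4;5.4 0.15 -18 0 0 2.4;5.4 0.15 -18 0 0 2.4",
)

```text
time: 12.97
tool_pos: [515.2, -11.8, 61.5]
tcp_rot: [-90.0, -0.1, -179.9]
ft_force: [0.4, -0.8, -0.1]
finger_gap: 45.0
```

```bash
python3 pl.py; python3 - <<'E'
from h import *
s=snap('wrist','w9.png');print(proj(s,(515,-11.5,38)),proj(s,(555,-11.5,38)),proj(s,(475,-11.5,38)))
rects(s,(0,0,0),(180,255,45),38,1000,60000)
E
```

```text
[515.2 -11.8  61.5] to target [ 76.3 216.3] appr [-1.8e-03  6.0e-04 -1.0e+00] jawang -89.86 F [ 0.4 -0.8 -0.1] 45.03787427250434 12.9667
tilt fix rotvec [-0.03 -0.1  -0.  ]
[321.86122522 244.25799536] [322.04645246 167.75708857] [321.69710617 312.0409803 ]
c [465.3 -10. ] wh [ 98.6 380.4] a 0.2 pix [320. 322.]
c [518.5 -11.6] wh [13.6 80.7] a 89.6 pix [322. 234.]
c [592.9  75.2] wh [19.5 12.5] a 81.1 pix [133.  83.]
c [ 598.4 -150.7] wh [41.2  8.1] a 14.1 pix [629.  70.]
c [563.  100.9] wh [  4.2 122.8] a 75.8 pix [ 89. 138.]
c [ 581.  -133.6] wh [100.2   3. ] a 18.9 pix [583. 105.]
```

View pics/w9.png

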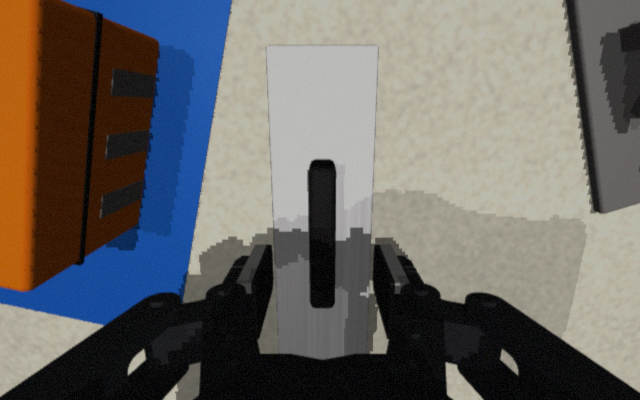

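The bar is centred between the open fingers, at (322,234). Lower, close and lift.

Call:
move_arm(
  motion="0.1 0 -1.5 0 0 0;0.2 0 -3 0 0 0;0.3 0 -4.2 0 0 0;0.3 0 -4.8 0 0 0;0.3 0 -4.9 0 0 0;0.3 0 -4.9 0 0 0;0.3 0 -4.9 0 0 0",
)

```text
time: 13.6
tool_pos: [518.8, -11.9, 12.9]
tcp_rot: [-90.0, -0.0, -179.9]
ft_force: [0.6, 0.0, 0.7]
finger_gap: 45.2
```

Call:
move_arm(
  motion="0 0 0 0 0 0;0 0 0 0 0 0;0 0 0 0 0 0;0 0 0 0 0 0;0 0 0 0 0 0;0 0 0 0 0 0;0 0 0 0 0 0",
  fingers=0.9,
  squeeze=60,
)

```text
time: 14.18
tool_pos: [518.8, -11.9, 12.9]
tcp_rot: [-90.0, -0.0, -179.9]
ft_force: [-1.2, -0.6, 5.8]
finger_gap: 13.0
```

```bash
python3 pl.py
```

```text
[518.8 -11.9  12.9] to target [ 72.7 216.4] appr [-3.e-04  4.e-04 -1.e+00] jawang -89.89 F [-1.2 -0.6  5.8] 13.018549503327401 14.1833
tilt fix rotvec [-0.02 -0.02 -0.  ]
```

Call:
move_arm(
  motion="0 0 0.5 0 0 0;0 0 1.5 0 0 0;0 0 4 0 0 0;0 0 8 0 0 0;0 0 12 0 0 0;0 0 16 0 0 0;0 0 18 0 0 0;0 0 18 0 0 0;0 0 18 0 0 0",
)

```text
time: 14.93
tool_pos: [518.9, -11.9, 193.9]
tcp_rot: [-90.0, 0.1, -179.9]
ft_force: [-0.6, -0.0, -4.2]
finger_gap: 12.6
```

```bash
python3 pl.py; cat > cov.py <<'E'
from h import *
from scipy.spatial.transform import Rotation as Ro
s=snap('wrist','cov.png');st=readout.sense();p=st['tool_pos'];z=p[2]-12.9
R=Ro.from_euler('xyz',st['tcp_rot'],degrees=True).as_matrix();ux=-R[:,0];ux=ux/np.linalg.norm(ux)
hsv=cv2.cvtColor(s['image'],cv2.COLOR_BGR2HSV)
g=cv2.GaussianBlur(hsv,(3,3),0)
for off in(-20,20):   # plate far edge along lines parallel to bar
    L=np.arange(60,130,.5);px=[proj(s,p*[1,1,0]+[0,0,z+8]+ux*l+R[:,2]*off) for l in L]
    v=np.array([g[int(round(q[1])),int(round(q[0]))].astype(int) if 0<=q[1]<400 and 0<=q[0]<640 else [0,0,0] for q in px])
    d=np.abs(v[6:]-v[:-6]).sum(1);i=d.argmax();print('off',off,'far edge at',L[i+3],d[i])
print('ux',ux)
rects(s,(0,0,0),(180,255,45),z+38,1000,12000)
E
python3 cov.py
```

```text
[518.9 -11.9 193.9] to target [ 72.6 216.4] appr [ 1.7e-03  1.0e-04 -1.0e+00] jawang -89.89 F [-0.6 -0.  -4.2] 12.60173864680644 14.9333
tilt fix rotvec [-0.01  0.1   0.  ]
off -20 far edge at 109.0 471
off 20 far edge at 109.0 232
ux [ 0.99999605  0.00185725 -0.00210744]
c [593.2 -74.6] wh [20.6  9.6] a 17.4 pix [507.  86.]
```

```bash
python3 - <<'E'
from h import *
im=cv2.imread('pics/cov.png');hsv=cv2.cvtColor(im,cv2.COLOR_BGR2HSV)
st=readout.sense();p=st['tool_pos'];s=snap('wrist');z=p[2]-12.9
for c in(300,322,350): print(c,[(r,*hsv[r,c,1:].tolist()) for r in range(0,170,5)])
print('exp far edge px',[proj(s,p*[1,1,0]+[100,d,z+8]).round(1).tolist() for d in(-30,0,30)])
print('exp bar ends',[proj(s,p*[1,1,0]+[d,0,z+38]).round(1).tolist() for d in(-40,40)])
print('row 100 across',[(c,*hsv[100,c,1:].tolist()) for c in range(240,400,5)])
E
```

```text
300 [(0, 27, 179), (5, 32, 178), (10, 28, 181), (15, 28, 181), (20, 26, 178), (25, 30, 176), (30, 32, 182), (35, 4, 185), (40, 6, 182), (45, 3, 181), (50, 3, 182), (55, 1, 181), (60, 3, 182), (65, 7, 185), (70, 4, 182), (75, 6, 184), (80, 4, 183), (85, 3, 182), (90, 4, 183), (95, 4, 183), (100, 4, 183), (105, 6, 184), (110, 3, 182), (115, 4, 182), (120, 6, 182), (125, 1, 182), (130, 4, 184), (135, 3, 184), (140, 6, 182), (145, 6, 179), (150, 3, 182), (155, 4, 182), (160, 3, 183), (165, 4, 182)]
322 [(0, 27, 180), (5, 25, 181), (10, 27, 177), (15, 24, 183), (20, 25, 181), (25, 27, 178), (30, 28, 176), (35, 4, 181), (40, 6, 184), (45, 6, 184), (50, 4, 182), (55, 3, 178), (60, 4, 180), (65, 4, 183), (70, 3, 182), (75, 4, 183), (80, 1, 181), (85, 3, 184), (90, 4, 181), (95, 6, 182), (100, 4, 185), (105, 4, 182), (110, 3, 181), (115, 1, 180), (120, 1, 180), (125, 4, 184), (130, 3, 182), (135, 6, 179), (140, 4, 183), (145, 4, 185), (150, 4, 184), (155, 1, 182), (160, 3, 184), (165, 1, 181)]
350 [(0, 29, 178), (5, 28, 171), (10, 23, 180), (15, 31, 182), (20, 28, 185), (25, 24, 181), (30, 28
[... 310 characters left out ...]
(140, 4, 182), (145, 3, 184), (150, 4, 183), (155, 4, 183), (160, 4, 184), (165, 4, 184)]
exp far edge px [[400.6, 22.0], [323.1, 21.8], [245.6, 21.6]]
exp bar ends [[322.2, 379.6], [322.7, 190.8]]
row 100 across [(240, 205, 137), (245, 204, 161), (250, 160, 166), (255, 4, 181), (260, 4, 183), (265, 3, 184), (270, 3, 182), (275, 3, 183), (280, 3, 184), (285, 6, 182), (290, 0, 182), (295, 3, 183), (300, 4, 183), (305, 6, 184), (310, 4, 182), (315, 3, 186), (320, 7, 183), (325, 6, 181), (330, 4, 183), (335, 3, 182), (340, 3, 182), (345, 4, 183), (350, 4, 184), (355, 3, 183), (360, 4, 184), (365, 4, 183), (370, 6, 185), (375, 6, 182), (380, 6, 184), (385, 1, 178), (390, 1, 180), (395, 22, 148)]
```

The plate is held level, with its centre about 4 mm behind the TCP along the bar (far edge at row 32 instead of 22). I'll compensate for that and swing it over the boxes.

Call:
move_arm(
  motion="0.7 2 0 0 0 7;1.4 4 0 0 0 14;2.1 6 0 0 0 21;2.8 8 0 0 0 28;3.5 10 0 0 0 35;4.2 12 0 0 0 42;4.9 14 0 0 0 49;5.6 16 0 0 0 56;6.3 18 0 0 0 63;7 20 0 0 0 70",
)

```text
time: 15.87
tool_pos: [586.6, 188.8, 188.6]
tcp_rot: [-90.3, -0.3, -109.5]
ft_force: [-0.4, -0.0, -4.0]
finger_gap: 12.8
```

Call:
move_arm(
  motion="0.4 2 0 0 0 5.4;0.4 2 0 0 0 5.4;0.4 2 -2 0 0 5.4;0.4 2 -4 0 0 5.4;0.4 2 -5.5 0 0 5.4;0.4 2 -6 0 0 5.4;0.4 2 -6 0 0 5.4;0.4 2 -6 0 0 5.4",
)

```text
time: 16.53
tool_pos: [591.4, 207.8, 131.1]
tcp_rot: [-90.1, -0.2, -104.5]
ft_force: [-0.1, 0.1, -2.7]
finger_gap: 13.0
```

```bash
cat >> pl.py <<'E'
print('to cover TCP goal',(np.array([593.0,207.9,97.9])-p).round(1))
E
python3 pl.py; python3 - <<'E'
from h import *
s=snap('wrist');cv2.imwrite('pics/x.png',s['image'])
rects(s,(5,150,120),(25,255,255),85,800,60000)
hsv=cv2.cvtColor(s['image'],cv2.COLOR_BGR2HSV)
for c in(290,322,355): print(c,[(r,*hsv[r,c].tolist()) for r in range(0,110,5)])
E
```

```text
[591.4 207.8 131.1] to target [ 0.1 -3.3] appr [-0.003 -0.002 -1.   ] jawang -14.53 F [-0.1  0.1 -2.7] 12.976611265021447 16.5333
tilt fix rotvec [ 0.11 -0.17  0.  ]
to cover TCP goal [  1.6   0.1 -33.2]
c [609.1 285.9] wh [ 63.6 107.1] a 75.5 pix [317.  79.]
290 [(0, 108, 196, 194), (5, 109, 193, 193), (10, 109, 198, 194), (15, 14, 240, 204), (20, 16, 217, 212), (25, 16, 214, 213), (30, 16, 213, 212), (35, 30, 5, 213), (40, 10, 4, 215), (45, 20, 4, 214), (50, 30, 2, 214), (55, 15, 2, 213), (60, 30, 5, 212), (65, 20, 4, 212), (70, 8, 5, 213), (75, 24, 6, 214), (80, 38, 5, 214), (85, 10, 4, 212), (90, 20, 4, 214), (95, 15, 2, 215), (100, 20, 4, 213), (105, 10, 4, 215)]
322 [(0, 108, 190, 197), (5, 108, 193, 196), (10, 109, 190, 197), (15, 13, 235, 205), (20, 16, 216, 210), (25, 15, 206, 214), (30, 16, 211, 213), (35, 15, 2, 210), (40, 15, 5, 213), (45, 15, 2, 213), (50, 30, 4, 210), (55, 45, 5, 213), (60, 30, 4, 212), (65, 30, 4, 213), (70, 30, 2, 212), (75, 23, 5, 213), (80, 20, 4, 212), (85, 30, 4, 214), (90, 30, 4, 214), (95, 15, 5, 216), (100, 23, 5, 213), (105, 23, 5, 215)]
355 [(0, 108, 189, 198), (5, 108, 191, 198), (10, 109, 190, 196), (15, 13, 221, 209), (20, 17, 215, 211), (25, 16, 210, 211), (30, 16, 210, 214), (35, 40, 4, 210), (40, 24, 6, 213), (45, 30, 1, 212), (50, 20, 4, 214), (55, 30, 4, 212), (60, 30, 4, 213), (65, 30, 2, 213), (70, 0, 2, 213), (75, 30, 2, 213), (80, 30, 4, 213), (85, 20, 4, 211), (90, 20, 4, 215), (95, 20, 4, 214), (100, 40, 4, 214), (105, 20, 4, 214)]
```

Left box re-measured at (609.1,285.9), yaw -14.5°: unmoved. Lowering.

Call:
move_arm(
  motion="0.1 0 -1 0 0 0;0.15 0 -2 0 0 0;0.15 0 -2.6 0 0 0;0.15 0 -2.9 0 0 0;0.15 0 -3 0 0 0;0.15 0 -3 0 0 0",
)

```text
time: 17.08
tool_pos: [593.2, 208.1, 101.4]
tcp_rot: [-90.1, -0.1, -104.5]
ft_force: [1.0, 0.1, -3.6]
finger_gap: 12.8
```

```bash
python3 pl.py
```

```text
[593.2 208.1 101.4] to target [-1.7 -3.6] appr [-0.0019 -0.0017 -1.    ] jawang -14.49 F [ 1.   0.1 -3.6] 12.838474402816143 17.0833
tilt fix rotvec [ 0.1  -0.11  0.  ]
to cover TCP goal [-0.2 -0.2 -3.5]
```

Call:
move_arm(
  motion="0 0 -0.1 0 0 0;0 0 -0.2 0 0 0;0 0 -0.3 0 0 0;0 0 -0.35 0 0 0;0 0 -0.35 0 0 0;0 0 -0.35 0 0 0",
)

```text
time: 17.58
tool_pos: [593.6, 208.2, 98.6]
tcp_rot: [-90.0, -0.1, -104.5]
ft_force: [0.2, 0.4, -2.9]
finger_gap: 13.3
```

```bash
python3 pl.py
```

```text
[593.6 208.2  98.6] to target [-2.1 -3.7] appr [-9.0e-04 -1.4e-03 -1.0e+00] jawang -14.49 F [ 0.2  0.4 -2.9] 13.313836616716618 17.5833
tilt fix rotvec [ 0.08 -0.05  0.  ]
to cover TCP goal [-0.6 -0.3 -0.7]
```

Call:
move_arm(
  motion="-0.05 0 -0.05 0 0 0;-0.05 0 -0.1 0 0 0;-0.05 0 -0.1 0 0 0;-0.05 0 -0.1 0 0 0",
)

```text
time: 17.92
tool_pos: [593.2, 208.2, 97.9]
tcp_rot: [-90.0, -0.1, -104.5]
ft_force: [-1.5, -0.2, 1.2]
finger_gap: 12.9
```

```bash
python3 pl.py
```

```text
[593.2 208.2  97.9] to target [-1.7 -3.7] appr [-7.0e-04 -1.4e-03 -1.0e+00] jawang -14.49 F [-1.5 -0.2  1.2] 12.945521499817778 17.9167
tilt fix rotvec [ 0.08 -0.04  0.  ]
to cover TCP goal [-0.2 -0.3 -0. ]
```

The plate rests on the boxes (force now +1.2 N). Release and retreat to measure.

Call:
move_arm(
  motion="0 0 0 0 0 0;0 0 0 0 0 0;0 0 0 0 0 0;0 0 0 0 0 0",
  fingers=4.5,
)

```text
time: 18.25
tool_pos: [593.3, 208.2, 97.7]
tcp_rot: [-90.0, -0.1, -104.5]
ft_force: [0.6, -0.4, -0.7]
finger_gap: 45.0
```

Call:
move_arm(
  motion="0 0 1.5 0 0 0;0 0 4 0 0 0;0 0 8 0 0 0;-0.5 -2 12 0 0 0;-1 -5 16 0 0 0;-1.5 -8 20 0 0 0;-2 -10 22 0 0 0;-2 -10 22 0 0 0;-2 -10 22 0 0 0;-2 -10 22 0 0 0",
)

```text
time: 19.08
tool_pos: [573.3, 108.2, 317.4]
tcp_rot: [-90.0, -0.1, -104.5]
ft_force: [0.7, 0.3, -0.4]
finger_gap: 45.1
```

```bash
python3 - <<'E'
from h import *
s=snap('wrist','end.png');print(readout.sense()['tool_pos'],readout.sense()['time'])
print('orange');rects(s,(5,150,120),(25,255,255),85,500,60000)
print('bar');rects(s,(0,0,0),(180,255,60),123,500,6000)
print('plate');rects(s,(0,0,150),(180,12,255),93,3000,60000)
t=snap('top','endtop.png')
print('top orange');rects(t,(3,130,110),(22,255,255),85,40,2500)
print('top bar');rects(t,(0,0,0),(180,255,45),123,30,300)
E
```

```text
[572.74386967 108.66159301 315.90317392] 19.1333
orange
c [574.2 122.5] wh [ 62.5 106.5] a 75.5 pix [320. 158.]
c [564.7 274.5] wh [19.4 27.6] a 75.5 pix [271.  11.]
bar
c [183.2  22.7] wh [83.2 21.2] a 61.4 pix [  9. 330.]
c [718.9  54.8] wh [49.4 31.1] a 81.6 pix [474. 191.]
c [592.3 203.8] wh [77.2 13.2] a 75.5 pix [316.  72.]
c [370.2 305.8] wh [45.9 80.2] a 64.6 pix [46. 28.]
plate
c [589.3 190. ] wh [166.4  58.5] a 75.6 pix [316.  86.]
top orange
c [ 388.5 -872.9] wh [ 80.4 116.6] a 89.6 pix [625. 246.]
c [592.   91.9] wh [54.5 22.6] a 0.6 pix [274. 176.]
c [607.5 295.5] wh [113.   56.2] a 2.1 pix [202. 170.]
top bar
c [140.  774.2] wh [109.3  25.4] a 5.9 pix [  5. 349.]
c [305.9 325.5] wh [50.3 22.8] a 20.9 pix [182. 281.]
c [426.8 770. ] wh [10.2 86.5] a 80.2 pix [ 18. 236.]
c [547.6 242.1] wh [20.2 30.8] a 71.1 pix [217. 190.]
c [563.1 441.4] wh [44.1  9.9] a 60.5 pix [144. 184.]
c [ 653.5 -447.9] wh [11.7 73.4] a 56.0 pix [470. 150.]
c [722.1  12.9] wh [30.4 14.3] a 89.6 pix [302. 126.]
```

The cover bar is at (592.3,203.8), yaw 75.5°, over the jar at (592.2,203.9), and the right box is unmoved. Handing in.

```bash
python3 -c "
from bench import r
print(r.hand_in())"
```

```text
the job is handed in; nothing more can be done
None
```

I stood the jar upright midway between the two boxes, then laid the nearest cover plate across both box tops, handle up, and handed the job in. The robot's clock read about 19 s at the last check, against the 56 s limit. Both pieces were lowered until the wrist force showed they were resting before I let go.

**Last checks, wrist camera (calibration good to about 2 mm):**

| Item | Measured position (mm) | Compared with |
|---|---|---|
| Jar cap, before the cover went on | (592.2, 203.9) | Gap midpoint (591.5, 204.5) |
| Cover bar | (592.3, 203.8), yaw 75.5° | Over the jar to within 1 mm, square to the boxes at -14.5° |
| Right box | (574.2, 122.5), after release | Started at (574.0, 122.6) |
| Left box | (609.1, 285.9), just before lowering | Started at (609.0, 286.3) |

**What the checks did not confirm:**
- **Left box:** it was mostly out of view after release, so I did not re-measure it then.
- **Top view:** the final top-camera masks were broken up by the cover and arm and gave no usable numbers.
- **Plate outline:** it was cut off by the picture edge, so I relied on the bar.
- **Picture limit:** I had used all 12 views, so the final state was checked by numbers only.
- **Other items:** I did not re-measure the bottle, mouse and tray; the arm met no unexpected forces.
- **Box stagger:** the boxes are offset by about 7 mm along their length, so the jar is level with the average of their middles, about 3.5 mm from each.

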